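Dig two collars out from between the tin and the jar, and dress the arbor

ROBOT

A 6-joint arm with a two-finger parallel gripper is mounted at the origin on the work surface. World frame = base frame: x ahead of the robot, y to its left, z up, the work surface at z = 0. Lengths are in m, angles in rad, forces in N, time in s.
With the tool pointing down it reaches from about 0.15 to 0.775 m from the base axis. Payload 6.1 kg.
Tool frame: the origin (TCP) lies at the very end of the fingers, on their centre line; the grasp point (between the pads) lies 19 mm behind it (robot.hold_point_z is the z of the grasp point in the tool frame, in m); z points along the fingers, y is the line along which they close (so a half turn about z gives the same grasp; the last joint's range is limited). The gripper opens to 85 mm and grips with 20 to 120 N. Pads are 22 mm wide; open, the fingers measure 114 mm over their backs; the gripper's body (76 mm by 85 mm) begins 54 mm behind the grasp point. The pads swing forward as they close: fully open they stand 13 mm farther back than shut.
Start: joints at [-1.22, 0.126, -0.04, 1.405, 0, 1.571], TCP at [0.18, -0.493, 0.231] pointing down, gripper open.
Joint ranges: [-2.72, 2.72], [-0.95, 1.95], [-1.27, 1.35], [-1.78, 2.02], [-1.46, 1.47], [-3.14, 3.14]. Speed limits (rad/s): [2.39, 2.39, 3.01, 3.14, 3.14, 3.14].

INTERFACE

Orientations are given as [roll, pitch, yaw] about the fixed x, y, z axes, in that order (R = Rz(yaw) Ry(pitch) Rx(roll)).
In Python, from station import robot gives the robot as it stands. Calls block until the motion is done:
- robot.goto(position, orientation): joint-space move of the TCP to a pose.
- robot.move_straight(position, ori=None, speed=0.15, threshold=None): straight line of the TCP; ori=None keeps the orientation; speed is the mean speed in m/s. With threshold (N) it stops when the force on the tool has changed by that much, and returns True; else False.
- robot.move_joints(angles): joint-space move.
- robot.gripper_open() and robot.gripper_close(f_grip=None): open the fingers fully, or close them until they stop; f_grip is the grip in N (None keeps the last).
- robot.sleep(seconds).
- robot.inverse_kinematics(position, orientation): joint angles nearest the present ones, or None.
- robot.get_state(): the state.
- robot.grab_frame(name): name is "scene" or "top"; returns the picture (420x560x3 uint8, red, green, blue); there is no depth.
- robot.get_calibration(name): a dict with "fx", "fy", "cx", "cy" (pixels), "pose" (4x4, takes a point from camera to world coordinates). Camera axes: x right, y up, looking along -z (the intrinsics and any distortion apply to the point x, -y, -z); pixel columns grow to the right and rows downward; lengths in m; the calibration is good to about 2 mm. A picture is of the moment at which its call begins. get_calibration takes no time and is no camera call.
A pose or a line that the arm cannot do raises robot.IKError and nothing moves.
- robot.sign_off(): hands the job in; it is judged then, once.
The state is a dict: "clock": time; "joint_positions": joint angles; "dq": joint speeds; "tau": joint torques, N m; "tool_pos": TCP position; "ee_rot": TCP orientation; "force": force on the tool from outside, world axes, zero at the start; "moment": the same for the moment, N m; "opening": finger opening in m; "gripper_force": force on a finger pad.
Only numpy, scipy, OpenCV 4.12 (cv2) and the standard library are available. Lean on these libraries where they do the work, as an engineer would, in place of code of your own. Each camera call takes 0.05 s, during which the arm holds its last target. There are 200 camera calls.

TASK

First stand the green tin and the white jar out of the way on the red book, leaving the two collars where they lie; then take the collars from the wooden case and thread them right down onto the upright arbor, the dark steel one first and the brass one on top of it. Then put the tin and the jar back in the case, each standing just where it stood before. Keep the tin and jar upright throughout, and leave the iron weight, the mug and the wooden bobbin alone.

Things in the scene. Friction and masses are not known exactly. Their poses are not given: they have to be found in the camera images.
- tin: Round green tin with a bright steel rim and green lid centre, loose, diameter 50, height 75, about 0.2 kg. Stands on the case floor at one end of the case (which end varies). Origin: centre of its underside; z up its axis.
- jar: Round white glazed jar with a thin blue band and a cork stopper, loose; body diameter 50 up to height 60, stopper diameter 34 from 60 to 72; about 0.2 kg. Stands on the case floor at the other end of the case. Origin: centre of its underside; z up its axis.
- steel_ring: Dark steel collar (ring), loose, outer diameter 52, bore 28, height 22, about 0.2 kg; lies flat on the case floor next to the tin or the jar, with about 6 mm between them. Origin: centre of its underside; z along its axis.
- brass_ring: Yellow brass collar (ring), loose, outer diameter 44, bore 28, height 22, about 0.13 kg; lies flat on the case floor next to the jar or the tin, with about 10 mm between them; about 40 mm free between the two collars. Origin: centre of its underside; z along its axis.
- case: Pale wooden open case, fixed, outside 82 (x) by 292 (y) by 34 high, inside 66 by 276; floor 6 above its underside, walls 8 thick. Row along its y at x = 0: tin and jar at +101/-101 (green discs mark these places), collars at +44/-44, either way round. Collars lie below the wall tops, 7 to 11 from the walls: grip them along the case y. Origin: centre of underside.
- ledger: Closed red book lying flat, fixed, 120 (its x) by 190 (its y) by 14 thick: the side area with room for tin and jar side by side along y. Origin: centre of its underside, top at z = 14.
- arbor: Upright steel spindle on a round blue iron base, fixed. Base diameter 100 (92 across its flat top), top at 20; spindle on the centre, diameter 16, from 20 up to 66, then a cone to a blunt tip of 4 diameter at 76. Origin: centre of the base's underside, z up the spindle.
- weight: Bystander: black iron disc weight, diameter 60, height 28 with a small 10 high knob, loose, 0.6 kg. Origin: centre of its underside.
- mug: Bystander: plain white mug, rim diameter 76, height 80, handle to its +y side, loose, empty. Origin: centre of its underside.
- bobbin: Bystander: brown wooden bobbin standing on end, diameter 56 at its flanges, height 62, loose. Origin: centre of its underside.
Not all that is in view belongs to the job. What is shaped like the tin but orange or purple is not meant.

How it is judged:
By the outcome, as a careful person would: the job done as asked, in the order asked, and still so for the second after the job is handed in, with the robot touching nothing.
It also fails if it takes over 141 s, if anything falls off the work surface, if the arm or the gripper's body presses on something with over 40 N, if the wrist force passes 120 N, or if a joint passes its speed limit or range.

## Working session

There is one attempt and no reset: what is moved stays moved. The work goes in short steps, each a Python script; the robot and the scene stay as the last script left them, time stands still between calls to the robot, and variables do not carry over. Pictures are saved under pics/ and viewed, at most 14 in all, crops included, and the job is handed in when it is done.

```bash
mkdir -p pics; ls
python3 - <<'E'
from station import robot
import cv2,numpy as np
for n in("top","scene"):
    cv2.imwrite(f"pics/{n}0.png",robot.grab_frame(n)[:,:,::-1]); c=robot.get_calibration(n); print(n,{k:np.round(v,4).tolist() for k,v in c.items()})
s=robot.get_state();print(s["clock"],s["tool_pos"],s["ee_rot"],s["opening"],robot.hold_point_z)
E
```

```text
pics
top {'fx': 449.3062, 'fy': 449.3062, 'cx': 278.1756, 'cy': 209.1238, 'pose': [[-0.0145, 0.9851, -0.1717, 0.389], [-0.9998, -0.0161, -0.008, 0.0044], [-0.0106, 0.1715, 0.9851, 1.0199], [0.0, 0.0, 0.0, 1.0]]}
scene {'fx': 455.3679, 'fy': 455.3679, 'cx': 276.7542, 'cy': 206.2716, 'pose': [[-0.7247, -0.3829, 0.5728, 1.1112], [0.689, -0.416, 0.5936, 0.5371], [0.011, 0.8248, 0.5653, 0.5797], [0.0, 0.0, 0.0, 1.0]]}
0.1 [ 0.18029068 -0.49268676  0.23059776] [-3.14015806e+00  3.00323269e-05  3.50848446e-01] 0.08523035403699258 -0.0187
```

View pics/top0.png

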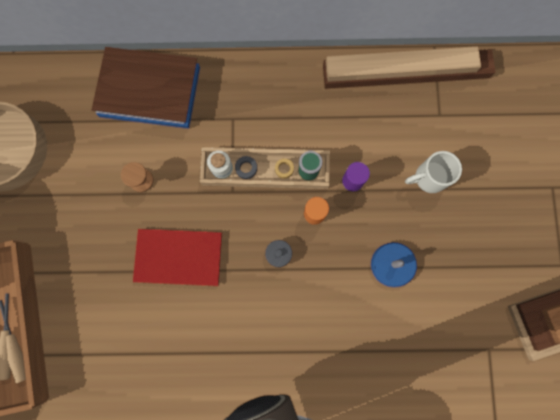

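View pics/scene0.png

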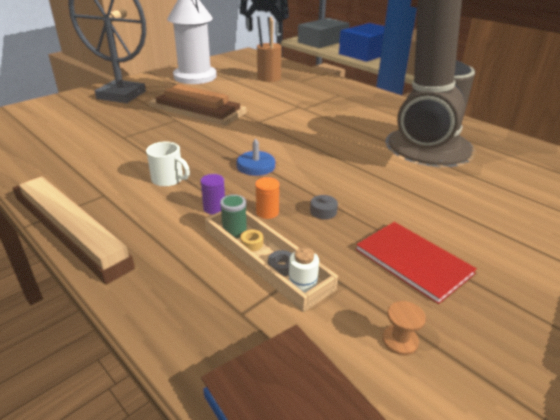

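Candidates for the tin: green (310,165) in the case at one end with a steel rim, orange (317,210) and purple (356,177) outside it, which are both decoys. I choose green. The jar is the cork-topped white one at (219,162), not the mug at (440,172). The steel collar is at (246,167), brass at (284,168), red book at (178,257) and arbor at (394,264). The iron weight at (279,254) and bobbin at (136,178) must not be touched. Next is a close crop.

Run:
```python
import cv2
a=cv2.imread("pics/top0.png")
cv2.imwrite("pics/crop1.png",cv2.resize(a[138:198,190:350],None,fx=5,fy=5,interpolation=cv2.INTER_CUBIC))
b=cv2.resize(a[230:300,360:430],None,fx=5,fy=5,interpolation=cv2.INTER_CUBIC)
c=cv2.resize(a[220:290,125:230],None,fx=4,fy=5,interpolation=cv2.INTER_CUBIC)
cv2.imwrite("pics/crop2.png",cv2.hconcat([b,c]))
```

```text
(no output)
```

View pics/crop1.png

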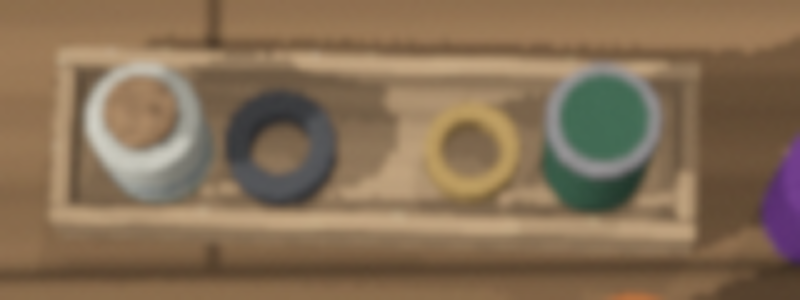

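View pics/crop2.png

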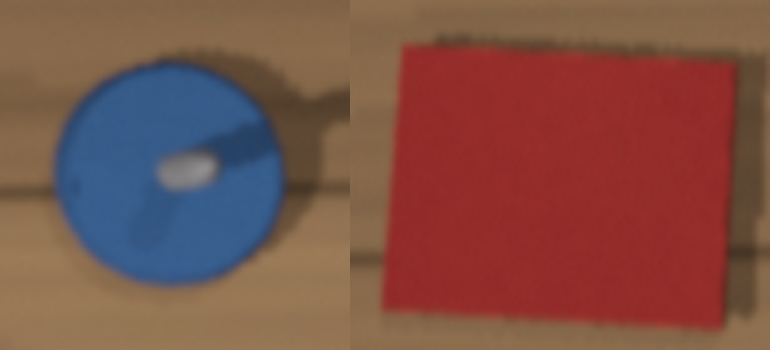

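Crop1 confirms the choice, in crop pixels: green lid with steel rim at (604,122), cork at (142,111), steel ring at (281,146), brass ring at (472,150), and case rim corners at (58,50), (700,68), (692,240) and (48,222). Crop2 shows the blue base centred at (170,173) with the tip near (213,163), and the red book corners.

```bash
cat > h.py <<'E'
from station import robot
import numpy as np, cv2
def ray(n,uv):
    c=robot.get_calibration(n);P=np.array(c["pose"])
    d=P[:3,:3]@np.array([(uv[0]-c["cx"])/c["fx"],-(uv[1]-c["cy"])/c["fy"],-1]);return P[:3,3],d
def plane(n,uv,z):
    o,d=ray(n,uv);return (o+d*(z-o[2])/d[2])
def proj(n,p):
    c=robot.get_calibration(n);P=np.array(c["pose"]);q=P[:3,:3].T@(np.asarray(p)-P[:3,3])
    return np.array([c["cx"]+c["fx"]*q[0]/-q[2],c["cy"]-c["fy"]*q[1]/-q[2]])
E
python3 - <<'E'
from h import *
np.set_printoptions(precision=4,suppress=True)
f=lambda u,v,ox,oy,sx=5,sy=5:((u+.5)/sx-.5+ox,(v+.5)/sy-.5+oy)
C=[plane("top",f(u,v,190,138),.034)[:2] for u,v in[(58,50),(700,68),(692,240),(48,222)]]
print("case",C,[np.linalg.norm(C[i]-C[i-1]) for i in range(4)],np.mean(C,0))
for n,uv,z in[("tin",(604,122),.081),("jar",(142,111),.078),("steel",(281,146),.027),("brass",(472,150),.027)]:print(n,plane("top",f(*uv,190,138),z)[:2])
B=[plane("top",f(u-350,v,125,220,4,5),.014)[:2] for u,v in[(403,45),(737,62),(723,328),(383,311)]]
print("book",B,[np.linalg.norm(B[i]-B[i-1]) for i in range(4)],np.mean(B,0))
a=cv2.imread("pics/top0.png").astype(int);b,g,r=a[...,0],a[...,1],a[...,2]
def big(m,n=1):
    k,l,s,c=cv2.connectedComponentsWithStats(m.astype('uint8'));i=1+np.argmax(s[1:,4]);return c[i],s[i]
c,s=big((b>1.8*r)&(b>60)&(np.arange(560)[None]>360)&(np.arange(420)[:,None]>230));print("blue",c,s,plane("top",c,.015)[:2])
print("tip",plane("top",f(213,163,360,230),.074)[:2])
for nm,m,z in[("orange",(r>1.9*g)&(r>170)&(g>40)&(b<70),.075),("purple",(b>1.5*g)&(r>1.3*g)&(b>60),.075)]:
    c,s=big(m);print(nm,c,s,plane("top",c,.05)[:2])
for n,uv,z in[("weight",(279,252),.028),("mug",(441,167),.08),("bobbin",(135,177),.05)]:print(n,plane("top",uv,z)[:2])
E
```

```text
case [array([0.7064, 0.1863]), array([ 0.6926, -0.1066]), array([ 0.6125, -0.1002]), array([0.6258, 0.1896])] [np.float64(0.08069554275619924), np.float64(0.2931673077394698), np.float64(0.08034355267457391), np.float64(0.29013724891516657)] [0.6593 0.0423]
tin [ 0.6547 -0.0591]
jar [0.664  0.1412]
steel [0.6612 0.0849]
brass [ 0.6578 -0.0022]
book [array([0.5247, 0.3307]), array([0.514 , 0.1414]), array([0.3957, 0.1483]), array([0.4059, 0.3371])] [np.float64(0.11895456943992457), np.float64(0.18957195710684885), np.float64(0.11843008642339731), np.float64(0.18911039578863045)] [0.4601 0.2394]
blue [393.2768 264.3343] [ 372  243   44   43 1409] [ 0.4357 -0.2408]
tip [ 0.4371 -0.2452]Traceback (most recent call last):
  File "<stdin>", line 15, in <module>
  File "<stdin>", line 11, in big
    return _wrapfunc(a, 'argmax', axis=axis, out=out, **kwds)
    return bound(*args, **kwds)
ValueError: attempt to get argmax of an empty sequence
```

```bash
cat >> h.py <<'E'
CC=np.array([.6594,.0414]);YAW=-.046;BC=np.array([.460,.239]);BY=-.0565
def loc(c,yaw,x,y): return c+np.array([[np.cos(yaw),-np.sin(yaw)],[np.sin(yaw),np.cos(yaw)]])@[x,y]
TIN=loc(CC,YAW,0,-101);JAR=loc(CC,YAW,0,101) if 0 else loc(CC,YAW,0,.101);TIN=loc(CC,YAW,0,-.101)
STEEL=loc(CC,YAW,0,.044);BRASS=loc(CC,YAW,0,-.044)
BT=loc(BC,BY,0,-.05);BJ=loc(BC,BY,0,.05)
ORI=[np.pi,0,YAW];ZT=.2
E
sed -i 's/JAR=loc(CC,YAW,0,101) if 0 else //;s/^TIN=loc(CC,YAW,0,-101);//' h.py
python3 - <<'E'
from h import *
from scipy.optimize import least_squares
t=np.linspace(0,2*np.pi,60)
def bb(n,p):
    q=np.array([proj(n,[p[0]+r*np.cos(a),p[1]+r*np.sin(a),z]) for r,z in((.05,0),(.046,.02),(.05,.014)) for a in t]);return np.r_[q.min(0),q.max(0)]
obs={}
for n,y,x in(("top",(230,300),(360,430)),("scene",(140,185),(220,290))):
    a=cv2.imread(f"pics/{n}0.png").astype(int);m=(a[...,0]>1.6*a[...,2])&(a[...,0]>50)
    w=np.zeros_like(m);w[y[0]:y[1],x[0]:x[1]]=1;v,u=np.where(m&w)
    obs[n]=np.array([u.min()-.5,v.min()-.5,u.max()+.5,v.max()+.5])
for k in(["top"],["scene"],["top","scene"]):
    r=least_squares(lambda p:np.concatenate([bb(n,p)-obs[n] for n in k]),[.436,-.241]);print(k,r.x,r.fun.round(1))
p=r.x
print("tip pred top",proj("top",[*p,.075]),"scene",proj("scene",[*p,.075]))
for n,uv,z in[("orange",(317,207),.075),("purple",(358,172),.075),("weight",(279,252),.028),("mug",(441,167),.08),("bobbin",(135,177),.05)]:print(n,plane("top",uv,z)[:2])
for nm,q in dict(T=TIN,J=JAR,S=STEEL,B=BRASS,BT=BT,BJ=BJ,A=p).items():
    for z in(.02,.2):
        j=robot.inverse_kinematics([*q,z],ORI);print(nm,q.round(4),z,None if j is None else np.round(j,2))
E
```

```text
['top'] [ 0.43577954 -0.24282914] [-0.2 -0.7  0.2  0.7]Traceback (most recent call last):
  File "<stdin>", line 12, in <module>
    return func(*args, **kwargs)
    result = trf(vector_fun.fun, vector_fun.jac, x0, f0, J0, lb, ub, ftol, xtol,
                 gtol, max_nfev, x_scale, loss_function, tr_solver,
                 tr_options.copy(), verbose, callback=callback_wrapped)
    return trf_no_bounds(
        fun, jac, x0, f0, J0, ftol, xtol, gtol, max_nfev, x_scale,
        loss_function, tr_solver, tr_options, verbose, callback=callback)
    J = jac(x)
    self._update_jac()
    ~~~~~~~~~~~~~~~~^^
    self.J = self.jac_wrapped(xp_copy(self.x), f0=self.f)
             ~~~~~~~~~~~~~~~~^^^^^^^^^^^^^^^^^^^^^^^^^^^^
    J, dct = approx_derivative(
             ~~~~~~~~~~~~~~~~~^
        self.fun,
        ^^^^^^^^^
    ...<2 lines>...
        **self.finite_diff_options,
        ^^^^^^^^^^^^^^^^^^^^^^^^^^^
    )
    ^
    J, _nfev = _dense_difference(fun_wrapped, x0, f0, h,
               ~~~~~~~~~~~~~~~~~^^^^^^^^^^^^^^^^^^^^^^^^
                             use_one_sided, method,
                             ^^^^^^^^^^^^^^^^^^^^^^
                             mf)
                             ^^^
    df = [f_eval - f0 for f_eval in f_evals]
                                    ^^^^^^^
    f = np.atleast_1d(self.fun(x, *self.args, **self.kwargs))
                      ~~~~~~~~^^^^^^^^^^^^^^^^^^^^^^^^^^^^^^
    return np.atleast_1d(self.fun(x))
                         ~~~~~~~~^^^
    return self.f(x, *self.args, **self.kwargs)
           ~~~~~~^^^^^^^^^^^^^^^^^^^^^^^^^^^^^^
  File "<stdin>", line 12, in <lambda>
  File "<stdin>", line 5, in bb
  File "h.py", line 9, in proj
    c=robot.get_calibration(n);P=np.array(c["pose"]);q=P[:3,:3].T@(np.asarray(p)-P[:3,3])
ValueError: time passes only in moves, steps and waits
```

```bash
sed -i 's/^import numpy as np, cv2/import numpy as np, cv2\nCAL={n:robot.get_calibration(n) for n in ("top","scene")}/;s/c=robot.get_calibration(n)/c=CAL[n]/' h.py
python3 - <<'E'
from h import *
from scipy.optimize import least_squares
t=np.linspace(0,2*np.pi,60)
def bb(n,p):
    q=np.array([proj(n,[p[0]+r*np.cos(a),p[1]+r*np.sin(a),z]) for r,z in((.05,0),(.046,.02),(.05,.014)) for a in t]);return np.r_[q.min(0),q.max(0)]
obs={}
for n,y,x in(("top",(230,300),(360,430)),("scene",(140,185),(220,290))):
    a=cv2.imread(f"pics/{n}0.png").astype(int);m=(a[...,0]>1.6*a[...,2])&(a[...,0]>50)
    w=np.zeros_like(m);w[y[0]:y[1],x[0]:x[1]]=1;v,u=np.where(m&w)
    obs[n]=np.array([u.min()-.5,v.min()-.5,u.max()+.5,v.max()+.5])
for k in(["top"],["scene"],["top","scene"]):
    r=least_squares(lambda p:np.concatenate([bb(n,p)-obs[n] for n in k]),[.436,-.241]);print(k,r.x,r.fun.round(1))
p=r.x
print("tip pred top",proj("top",[*p,.075]),"scene",proj("scene",[*p,.075]))
for n,uv,z in[("orange",(317,207),.075),("purple",(358,172),.075),("weight",(279,252),.028),("mug",(441,167),.08),("bobbin",(135,177),.05)]:print(n,plane("top",uv,z)[:2])
for nm,q in dict(T=TIN,J=JAR,S=STEEL,B=BRASS,BT=BT,BJ=BJ,A=p).items():
    for z in(.02,.2):
        j=robot.inverse_kinematics([*q,z],ORI);print(nm,q.round(4),z,None if j is None else np.round(j,2))
E
```

```text
['top'] [ 0.43577954 -0.24282914] [-0.2 -0.7  0.2  0.7]
['scene'] [ 0.43454721 -0.24298522] [-1.  -1.1  1.   0.9]
['top', 'scene'] [ 0.43541817 -0.24269088] [-0.3 -0.5  0.2  0.8 -1.2 -1.   0.8  1. ]
tip pred top [401.15238385 262.99943422] scene [255.48607138 139.33666336]
orange [ 0.55686327 -0.07087876]
purple [ 0.63224694 -0.16166895]
weight [0.46585322 0.01200501]
mug [ 0.63895311 -0.33938535]
bobbin [0.63577026 0.32997429]Traceback (most recent call last):
  File "<stdin>", line 16, in <module>
NameError: name 'JAR' is not defined
```

```bash
sed -i '/^loc(CC\|^TIN=/d' h.py
cat >> h.py <<'E'
TIN=loc(CC,YAW,0,-.101);JAR=loc(CC,YAW,0,.101);ARB=np.array([.4355,-.2428])
def at(p,z,speed=.25,**k): return robot.move_straight([*p,z],ORI,speed=speed,**k)
def pick(p,z,f=40):
    at(p,ZT,.35);at(p,z+.03);at(p,z,.08);robot.gripper_close(f)
    s=robot.get_state();print("grip",s["opening"],s["gripper_force"],s["tool_pos"],s["clock"])
    at(p,z+.02,.08);at(p,ZT)
def place(p,z,dz=.03):
    at(p,ZT,.3);at(p,z+dz);hit=at(p,z-.003,.03,threshold=4)
    s=robot.get_state();print("placed",hit,s["tool_pos"],s["force"],s["opening"],s["clock"])
    robot.gripper_open();at(p,z+.06,.15);at(p,ZT)
def pic(name,cam,box=None,k=1):
    a=robot.grab_frame(cam)[:,:,::-1]
    if box: a=a[box[1]:box[3],box[0]:box[2]]
    cv2.imwrite(f"pics/{name}.png",cv2.resize(a,None,fx=k,fy=k,interpolation=cv2.INTER_CUBIC))
E
python3 - <<'E'
from h import *
for nm,q in dict(T=TIN,J=JAR,S=STEEL,B=BRASS,BT=BT,BJ=BJ,A=ARB).items():
    for z in(.02,.2):
        j=robot.inverse_kinematics([*q,z],ORI);print(nm,q.round(4),z,None if j is None else np.round(j,2))
robot.goto([*TIN,ZT],ORI)
pick(TIN,.040)
pic("tinup","scene",(180,100,340,260),4)
E
```

```text
T [ 0.6548 -0.0595] 0.02 [-0.09  0.44 -0.09  1.04  0.    3.1 ]
T [ 0.6548 -0.0595] 0.2 [-0.09  0.38  0.23  1.41  0.    3.1 ]
J [0.664  0.1423] 0.02 [ 0.21  0.48 -0.03  1.06  0.   -2.88]
J [0.664  0.1423] 0.2 [ 0.21  0.43  0.29  1.43  0.   -2.88]
S [0.6614 0.0854] 0.02 [ 0.13  0.46 -0.06  1.05  0.   -2.97]
S [0.6614 0.0854] 0.2 [ 0.13  0.4   0.25  1.42  0.   -2.97]
B [ 0.6574 -0.0026] 0.02 [-0.    0.44 -0.09  1.04  0.   -3.1 ]
B [ 0.6574 -0.0026] 0.2 [-0.    0.38  0.23  1.41  0.   -3.1 ]
BT [0.4572 0.1891] 0.02 [ 0.39  0.16 -0.48  0.93  0.   -2.7 ]
BT [0.4572 0.1891] 0.2 [ 0.39  0.07 -0.17  1.33  0.   -2.7 ]
BJ [0.4628 0.2889] 0.02 [ 0.56  0.25 -0.37  0.96  0.   -2.54]
BJ [0.4628 0.2889] 0.2 [ 0.56  0.17 -0.06  1.34  0.   -2.54]
A [ 0.4355 -0.2428] 0.02 [-0.51  0.17 -0.47  0.94  0.    2.68]
A [ 0.4355 -0.2428] 0.2 [-0.51  0.08 -0.16  1.33  0.    2.68]
grip 0.04892988988081641 42.015399634838104 [ 0.65524827 -0.05949909  0.04071604] 4.2583
```

View pics/tinup.png

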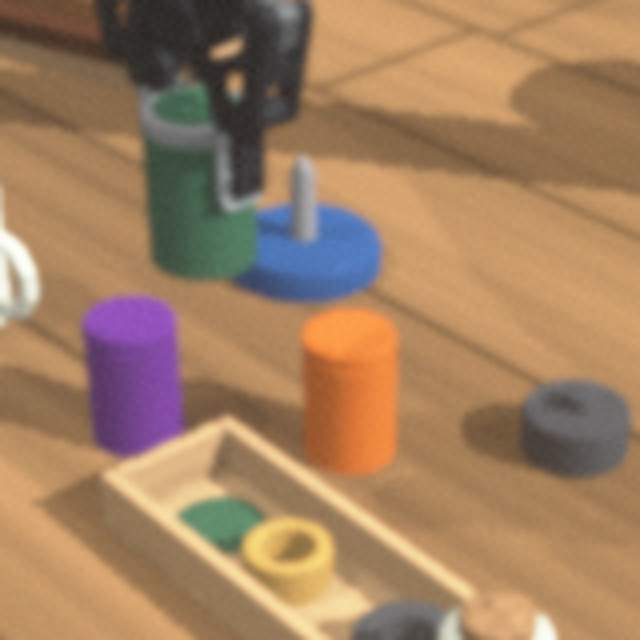

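The picture shows the tin held upright at about (200,180), with its green disc bared at (222,522) and the near fingertip at (240,207). The last joint is near its limit, so from here on I use the half-turned yaw.

```bash
sed -i 's/ORI=\[np.pi,0,YAW\]/ORI=[np.pi,0,YAW+np.pi]/' h.py
python3 - <<'E'
from h import *
p=robot.get_state()["tool_pos"];print(p)
for z in(0,.005,.01):
  print(z,[((proj("scene",[p[0]+dx,p[1]+dy,p[2]+z])-[180,100])*4).round(0) for dx,dy in((.011,.025),(-.011,.025),(.011,.039),(-.011,.039))])
for nm,q in dict(T=TIN,J=JAR,BJ=BJ,A=ARB).items(): print(nm,np.round(robot.inverse_kinematics([*q,.2],ORI),2))
robot.goto([*TIN,ZT],ORI)
place(BT,.049)
pick(JAR,.032)
place(BJ,.041)
pic("t1","top",(120,130,360,290),3);pic("s1","scene",(200,170,480,330),2.5)
E
```

```text
[ 0.6538671  -0.05942346  0.19741122]
0 [array([220., 215.]), array([258., 200.]), array([240., 226.]), array([278., 211.])]
0.005 [array([219., 205.]), array([257., 190.]), array([240., 216.]), array([278., 201.])]
0.01 [array([219., 195.]), array([257., 180.]), array([239., 206.]), array([277., 191.])]
T [-0.09  0.38  0.23  1.41  0.   -0.04]
J [0.21 0.43 0.29 1.43 0.   0.26]
BJ [ 0.56  0.17 -0.06  1.34  0.    0.6 ]
A [-0.51  0.08 -0.16  1.33  0.   -0.46]
placed True [0.45687376 0.18898411 0.04868948] [-0.29092734  0.11572715  5.06399619] 0.04940717782178856 10.8333
grip 0.04900067772328212 42.01700448989868 [0.66455883 0.14239352 0.03272572] 14.7667
placed True [0.46244541 0.28877031 0.04067896] [-0.6578142  -0.36448909  3.98818689] 0.04888049890714569 18.4833
```

View pics/t1.png

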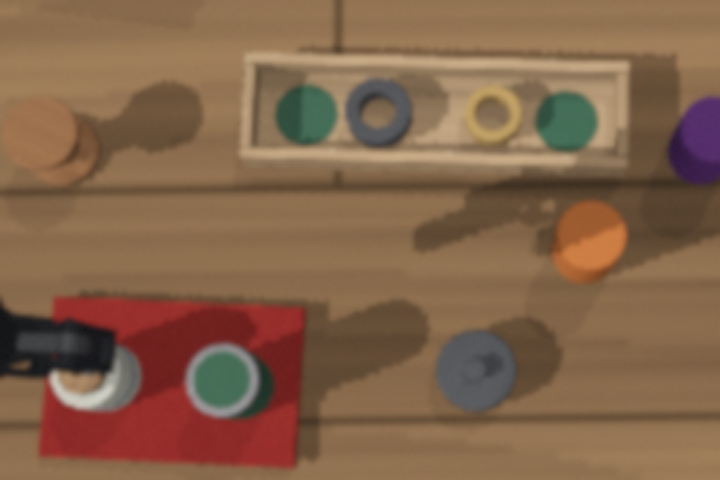

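View pics/s1.png

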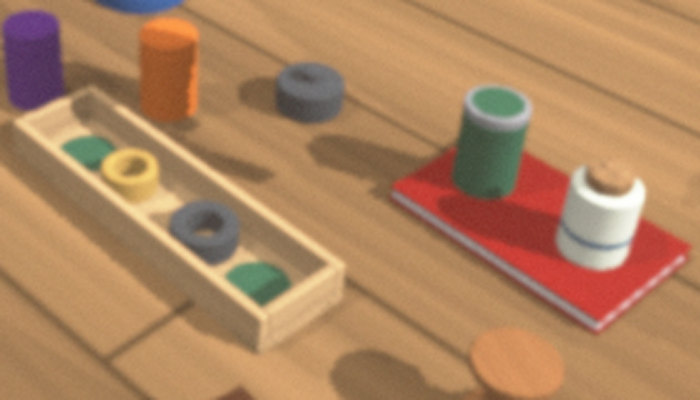

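Both stand upright on the book: the tin at t1 (223,380) and the jar at (95,378). The collars are undisturbed at (379,112) and (493,114), and the bared discs sit at (306,114) and (567,121). I check the discs against my estimates by colour, then thread the steel collar.

Run:
```python
from h import *
a=robot.grab_frame("top").astype(int);m=((a[...,1]>1.35*a[...,0])&(a[...,1]>a[...,2])).astype('uint8')
k,l,s,c=cv2.connectedComponentsWithStats(m)
for i in range(1,k):
    if s[i,4]>60: print(c[i],s[i],plane("top",c[i],.006)[:2],plane("top",(s[i,0]+s[i,2]/2-.5,s[i,1]+s[i,3]/2-.5),.006)[:2])
print(TIN,JAR)
pick(STEEL,.008)
s=robot.get_state();print(s["opening"])
at(ARB,ZT,.3);at(ARB,.10)
pic("s2","scene",(190,60,330,200),4)
```

```text
[221.60150376 167.77067669] [213 159  18  18 266] [0.66563104 0.14306876] [0.6662863  0.14331037]
[308.39552239 170.1380597 ] [300 162  18  18 268] [ 0.65644953 -0.05894606] [ 0.65557881 -0.05916609]
[193.33913043 256.04347826] [185 248  17  17 230] [0.46141214 0.20539304] [0.46152154 0.20616078]
[ 0.65475564 -0.05949316] [0.66404436 0.14229316]
grip 0.05089119046276141 41.713194251060486 [0.66192321 0.08547344 0.00898518] 22.9167
0.05075969458781733
```

View pics/s2.png

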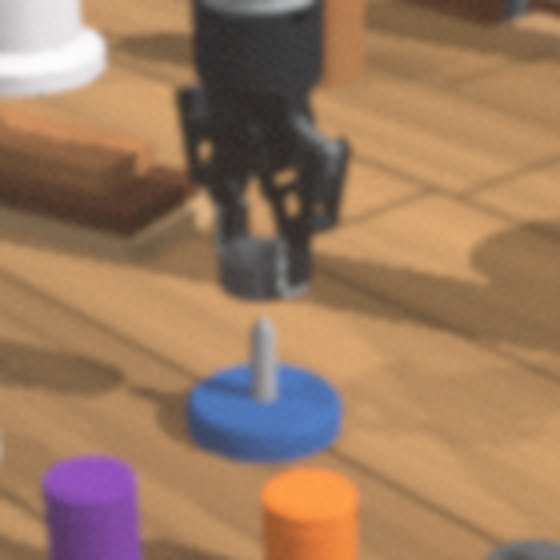

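The steel collar at (265,268) hangs level right above the spindle tip at (262,320), so I lower it with force watch.

```bash
cat >> h.py <<'E'
def thread(z):
    h=at(ARB,z+.004,.06,threshold=8);s=robot.get_state();print("down",h,s["tool_pos"],s["force"])
    if h and s["tool_pos"][2]>z+.008: print("STUCK");return False
    h=at(ARB,z-.003,.02,threshold=4);s=robot.get_state();print("seat",h,s["tool_pos"],s["force"],s["clock"])
    robot.gripper_open();at(ARB,.1,.15);at(ARB,ZT);return True
E
python3 - <<'E'
from h import *
if thread(.023):
    pick(BRASS,.008)
    at(ARB,ZT,.3);at(ARB,.12)
    pic("s3","scene",(190,60,330,200),4)
E
```

```text
down False [ 0.43582823 -0.24297213  0.027451  ] [ 0.22593476  0.08302421 -2.2597013 ]
seat True [ 0.43599354 -0.24306054  0.0229441 ] [-0.87688063  0.2869073   4.55572993] 27.9083
grip 0.04233509632528717 40.93776600435376 [ 0.65786485 -0.00254965  0.00880376] 32.4583
```

View pics/s3.png

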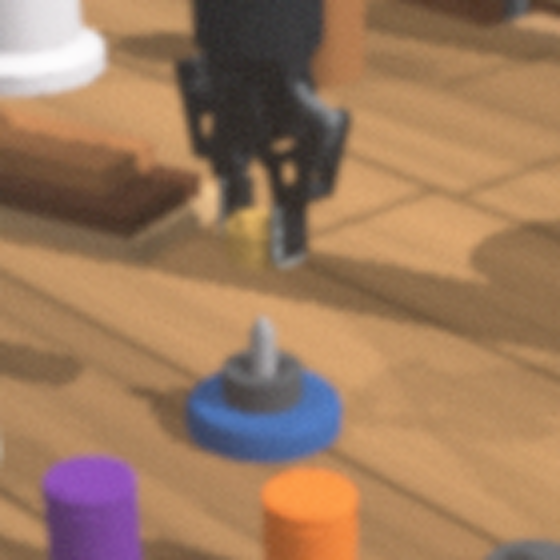

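The steel collar is seated flat on the base at (262,380), and the brass is held above the tip at (255,240). Next I thread the brass.

Run:
```python
from h import *
if thread(.0449):
    pick(BT,.048)
    pic("s4","scene",(190,60,330,200),4)
```

```text
down False [ 0.43583201 -0.24296113  0.04934714] [ 0.30137016  0.34947418 -1.21270416]
seat True [ 0.4359536  -0.24303257  0.04474108] [-0.52165873 -0.01678572  4.17384427] 37.1
grip 0.04921829708394611 41.37857526540756 [0.45755751 0.18919839 0.04863566] 41.65
```

View pics/s4.png

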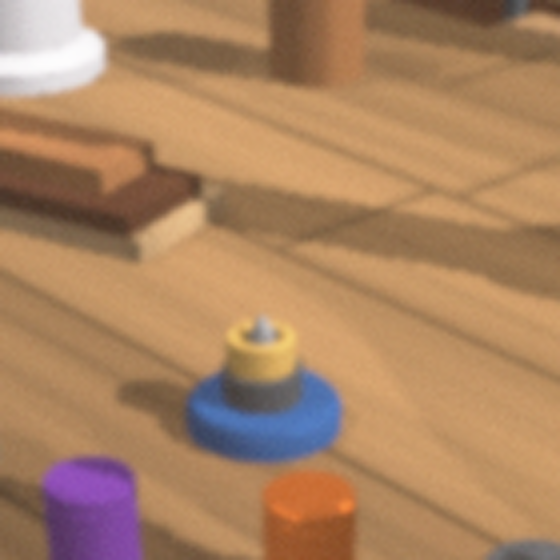

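Both collars are stacked and seated, brass at (262,350) on steel at (262,390). Next the tin and jar go back.

Run:
```python
from h import *
d=np.array([.0003,.0004])
place(TIN+d,.041)
pick(BJ,.040)
place(JAR+d,.0328)
robot.goto([.35,-.05,.3],ORI)
pic("t5","top",(120,130,430,290),2.5);pic("s5","scene",(130,110,430,320),2.6)
a=robot.grab_frame("top");cv2.imwrite("pics/top5.png",a[:,:,::-1])
cv2.imwrite("pics/cmp.png",cv2.vconcat([cv2.imread("pics/crop1.png"),cv2.resize(a[138:198,190:350,::-1],None,fx=5,fy=5,interpolation=cv2.INTER_CUBIC)]))
```

```text
placed True [ 0.65468744 -0.05910232  0.04068303] [-0.65369335 -0.11140126  4.72905972] 0.04895462653198018 45.575
grip 0.04909448070084357 41.85226321220398 [0.46323366 0.28910363 0.04071785] 50.0333
placed True [0.66400862 0.14261092 0.03280151] [-8.88634012e-02 -3.06993604e-03  5.45478613e+00] 0.04890695245906425 53.7417
```

View pics/cmp.png

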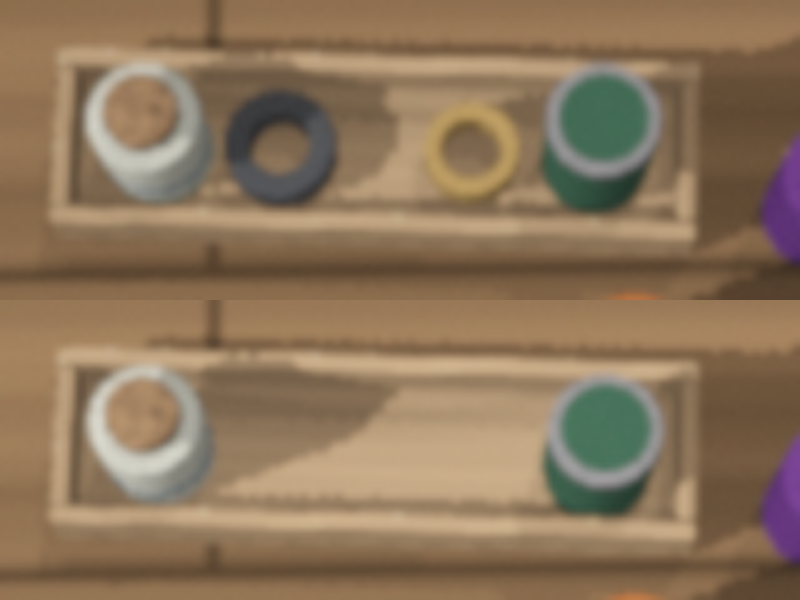

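View pics/s5.png

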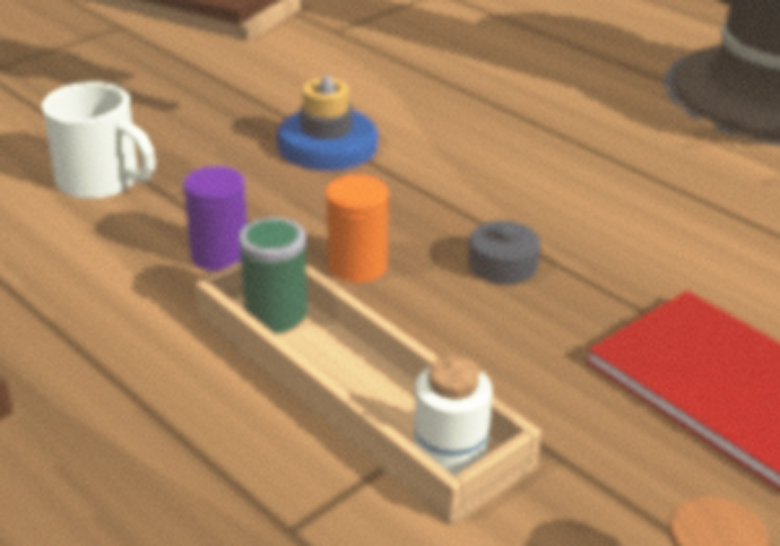

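The tin was set down upright but about 10 crop pixels (roughly 4 mm) low of its first place, at (604,432) against (604,122)+300: the half turn flipped its small offset in the grip. The jar is about 1 mm off. I measure both shifts and mend them.

```bash
cat > shift.py <<'E'
from h import *
from scipy.optimize import minimize
def shifts(f):
    a=cv2.cvtColor(cv2.imread("pics/top0.png"),cv2.COLOR_BGR2LAB).astype(np.float32);b=cv2.cvtColor(cv2.imread(f),cv2.COLOR_BGR2LAB).astype(np.float32)
    out=[]
    for p,(u0,v0,u1,v1),z in((TIN,(301,153,320,176),.07),(JAR,(210,152,230,175),.07)):
        t=cv2.resize(a[v0:v1,u0:u1],None,fx=8,fy=8,interpolation=cv2.INTER_CUBIC);s=cv2.resize(b[v0-5:v1+5,u0-5:u1+5],None,fx=8,fy=8,interpolation=cv2.INTER_CUBIC)
        _,_,_,m=cv2.minMaxLoc(cv2.matchTemplate(s,t,cv2.TM_CCOEFF_NORMED));d=np.array(m)/8-5
        c=proj("top",[*p,z]);w=(plane("top",c+d,z)-plane("top",c,z))[:2];print(d,"moved mm",w*1000);out.append(w)
    return out
E
python3 -c "
from shift import *
shifts('pics/top5.png')"
```

```text
[0.5 2. ] moved mm [-4.52581416 -0.96922762]
[0.375 0.5  ] moved mm [-1.14729941 -0.83194768]
```

Run:
```python
from shift import *
d=np.array([.0003,.0004])
for p,z,w in((TIN,.041,[.0045,.0007]),(JAR,.0328,[.0012,.0006])):
    p=p+d;q=p+w
    at(p,ZT,.3);at(p,z+.03);at(p,z,.08);robot.gripper_close(30)
    at(p,z+.008,.05);at(q,z+.008,.03)
    h=at(q,z-.003,.03,threshold=4);s=robot.get_state();print(h,s["tool_pos"],s["opening"],s["clock"])
    robot.gripper_open();at(q,z+.06,.15);at(q,ZT)
robot.goto([.35,-.05,.3],ORI)
cv2.imwrite("pics/top6.png",robot.grab_frame("top")[:,:,::-1]);shifts("pics/top6.png")
pic("s6","scene",(130,110,430,320),2.6)
```

```text
True [ 0.65984762 -0.05852606  0.04131259] 0.0493562477875498 60.675
True [0.66585076 0.14340867 0.03317091] 0.04932286265893513 65.575
[0. 0.] moved mm [0. 0.]
[0. 0.] moved mm [0. 0.]
```

View pics/s6.png

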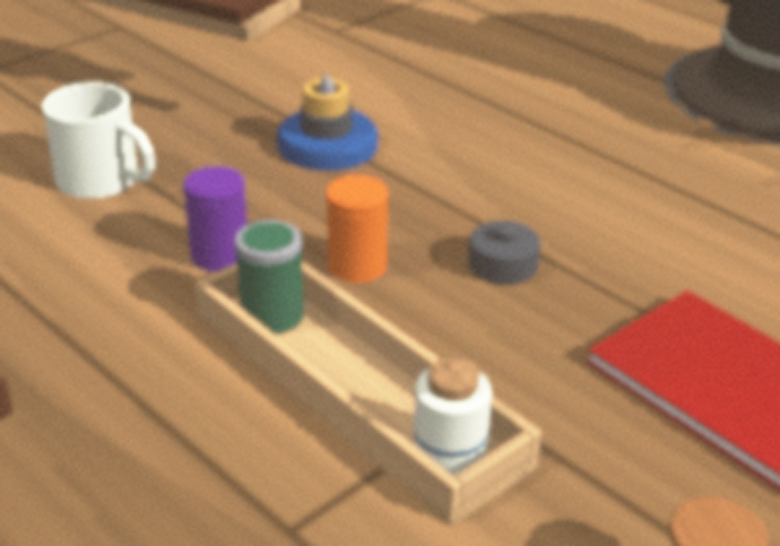

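The tin at (270,275) and the jar at (453,415) stand in the case, the collars are on the arbor, and the weight and mug are unmoved. I check the tin's uprightness with a scene-view match against the first picture.

Run:
```python
from h import *
a=cv2.imread("pics/scene0.png");b=robot.grab_frame("scene")[:,:,::-1].copy()
r=lambda i,x,y,w,h:cv2.resize(i[y:y+h,x:x+w],None,fx=8,fy=8,interpolation=cv2.INTER_CUBIC)
for n,x,y,w,h in(("tin top",219,194,29,16),("tin low",219,214,28,18),("jar top",288,247,34,16),("jar low",288,262,34,18)):
    _,v,_,m=cv2.minMaxLoc(cv2.matchTemplate(r(b,x-4,y-4,w+8,h+8),r(a,x,y,w,h),cv2.TM_CCOEFF_NORMED));print(n,np.array(m)/8-4,round(v,3))
cv2.imwrite("pics/cmp2.png",cv2.hconcat([r(i,205,185,45,60) for i in(a,b)]))
```

```text
tin top [0.125 0.   ] 0.994
tin low [0.5 0.5] 0.983
jar top [ 0.    -0.125] 0.97
jar low [0.125 0.   ] 0.959
```

View pics/cmp2.png

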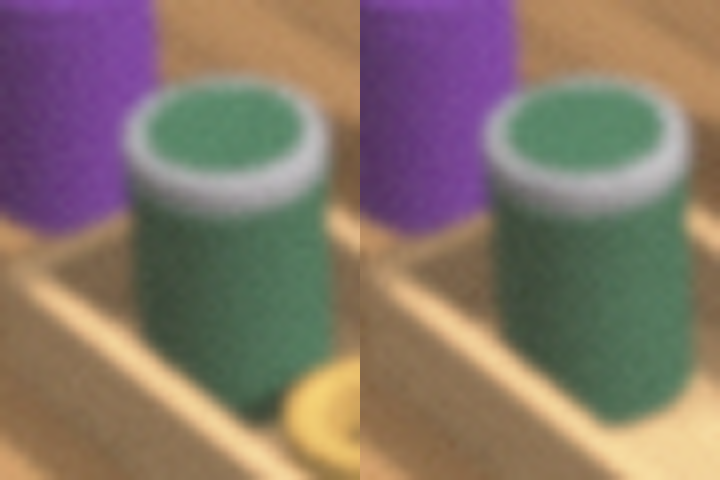

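The tin looks the same in the before and after halves: upright and in its first place to within half a pixel. Handing in.

```bash
python3 -c "
from station import robot
print(robot.sign_off(),robot.get_state()['clock'])"
```

```text
the job is handed in; nothing more can be done
the job is handed in; nothing more can be done
```

The job is handed in: the steel collar then the brass are seated on the arbor, and the tin and jar stand upright back in their places in the case (after a 4 mm correction to the tin and about 1 mm to the jar), with the weight, mug and bobbin left alone.

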